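# Find the full salt tin by its weight and put it on the scale

### The job

Of the three identical steel tins with black lids on the worktable, one is full and the other two are nearly empty; you can tell only by their weight. Feel which is full by lifting them, and stand it gently, upright and centred, on the pan of the kitchen scale; the other two must end standing upright where they were. Never tip a tin over.

Things in the scene. Friction and masses are not known exactly. Their poses are not given: they have to be found in the camera images.
- tin_a: one of three tins that look exactly alike: upright brushed-steel cylinder, 57 mm in diameter, 100 mm high, with a flat black lid that is fixed on (the lid is the top 8 mm). Origin at the centre of its underside, z up along its axis. Full it weighs 0.45 to 0.65 kg in all, nearly empty 0.11 to 0.16 kg; nothing outside shows which, and the full one may be any of the three, in any place. A grip of 20 N round the body at mid-height or above holds it; it bears that without harm.
- tin_b: one of three tins that look exactly alike: upright brushed-steel cylinder, 57 mm in diameter, 100 mm high, with a flat black lid that is fixed on (the lid is the top 8 mm). Origin at the centre of its underside, z up along its axis. Full it weighs 0.45 to 0.65 kg in all, nearly empty 0.11 to 0.16 kg; nothing outside shows which, and the full one may be any of the three, in any place. A grip of 20 N round the body at mid-height or above holds it; it bears that without harm.
- tin_c: one of three tins that look exactly alike: upright brushed-steel cylinder, 57 mm in diameter, 100 mm high, with a flat black lid that is fixed on (the lid is the top 8 mm). Origin at the centre of its underside, z up along its axis. Full it weighs 0.45 to 0.65 kg in all, nearly empty 0.11 to 0.16 kg; nothing outside shows which, and the full one may be any of the three, in any place. A grip of 20 N round the body at mid-height or above holds it; it bears that without harm.
- scale: white digital kitchen scale lying flat, fixed to the worktable, 155 (its x) by 185 (its y) mm, 22 mm high at the pan. Origin at the centre of its underside on the worktable; its -x side, toward the robot, carries the display and two keys.
- pan_centre (a point): centre of the top face of the scale's flat pan, 22 mm above the worktable. The pan is 100 mm along the scale's x and 172 mm along its y; it does not give under load. Axes as the scale's.
Not all that is in view belongs to the job. What is shaped like the scale but orange is not meant.

How it is judged:
At the end, for the whole second after the job is handed in: The full tin stands alone on the scale's pan (it bears on the scale with more than 3.3 N), upright within 7 degrees, its axis within 25 mm of the pan's centre; the other two stand on the worktable, upright within 7 degrees, each within 50 mm of where it was at the start; all three at rest (((contact force between tin_a and scale above 3.3 N and horizontal distance between tin_a and pan_centre below 0.025 m and height (world z) of tin_a between 0.017 and 0.028 m and angle between each of tin_a, tin_b, tin_c's own z axis and vertical below 0.12 rad and linear speed of each of tin_a, tin_b, tin_c below 0.03 m/s and height (world z) of each of tin_b, tin_c below 0.008 m and distance of each of tin_b, tin_c from where it was at the start of the episode below 0.05 m) or (contact force between tin_b and scale above 3.3 N and horizontal distance between tin_b and pan_centre below 0.025 m and height (world z) of tin_b between 0.017 and 0.028 m and angle between each of tin_a, tin_b, tin_c's own z axis and vertical below 0.12 rad and linear speed of each of tin_a, tin_b, tin_c below 0.03 m/s and height (world z) of each of tin_a, tin_c below 0.008 m and distance of each of tin_a, tin_c from where it was at the start of the episode below 0.05 m) or (contact force between tin_c and scale above 3.3 N and horizontal distance between tin_c and pan_centre below 0.025 m and height (world z) of tin_c between 0.017 and 0.028 m and angle between each of tin_a, tin_b, tin_c's own z axis and vertical below 0.12 rad and linear speed of each of tin_a, tin_b, tin_c below 0.03 m/s and height (world z) of each of tin_a, tin_b below 0.008 m and distance of each of tin_a, tin_b from where it was at the start of the episode below 0.05 m))); the robot touches nothing.
It fails at once if a tin is tipped over (more than 40 degrees from upright) (angle between any of tin_a, tin_b, tin_c's own z axis and vertical above 0.7 rad).
It fails at once if a tin is dropped or slammed on the scale (more than 60 N) (contact force between any of tin_a, tin_b, tin_c and scale above 60 N).
It also fails if it takes over 64 s, if anything falls off the work surface, if the arm or the gripper's body presses on something with over 40 N, if the wrist force passes 120 N, or if a joint passes its speed limit or range.

### The arm

A 6-joint arm with a two-finger parallel gripper is mounted at the origin on a cart in front of the work surface, level with it; the furniture and walls round the work are solid. World frame = base frame: x ahead of the robot, y to its left, z up, the work surface at z = 0. Lengths are in m, angles in rad, forces in N, time in s.
With the tool pointing down it reaches from about 0.375 to 0.975 m from the base axis. Payload 3.8 kg.
Tool frame: the origin (TCP) lies midway between the tips of the shut fingers; the grasp point (between the pads) lies 19 mm behind it; z points along the fingers, y is the line along which they close (so a half turn about z gives the same grasp; the last joint's range is limited). The gripper opens to 85 mm and grips with 20 to 120 N. Pads are 22 mm wide; open, the fingers measure 114 mm over their backs; the gripper's body (76 mm by 85 mm) begins 54 mm behind the grasp point. The pads swing forward as they close: fully open they stand 13 mm farther back than shut.
Start: joints at [1.091, 0.264, 1.604, -0, 1.274, -0.037], TCP at [0.289, 0.61, 0.231] pointing down, gripper open.
Joint ranges: [-2.63, 2.63], [-0.94, 2.18], [0.31, 2.57], [-1.31, 4.45], [0, 2.66], [-2.55, 2.55]. Speed limits (rad/s): [2.57, 2.57, 3.14, 3.14, 3.14, 3.14].

### API

Orientations are given as a rotation vector (axis times angle).
In Python, from workcell import bot gives the robot as it stands.
- The arm moves only by the tool servo_tool, never from a script. Its argument "series" is a list of rows, each a list of 7 numbers: the shift along the world's x, y, z in units of 0.15 m (1.0 is 0.15 m), then the turn, a rotation vector about the world's x, y, z in units of 180 degrees (1.0 is 180 degrees), then the closure, from 0 (fully open) to 1 (shut). A call has 1 to 20 rows; each row is the pose to reach, as a shift and turn from the pose commanded when the call began, turning the shorter way round; what a row does not reach only later rows make up. A row lasts 1/10 s, in which the tool goes at most 50 mm and 8.59 degrees, less where a joint would pass 70% of its speed; a pose out of reach is approached as far as the arm can. A call with a number of a shift or a turn outside -1 to 1 is refused whole. A call with a gripper value outside its range is refused whole. The fingers move at their own pace and stop on an object; "newtons" is the grip in N (left out, the last holds). Time passes only in rows, so rows that repeat a pose let the fingers close. It gives the time, the measured TCP pose, the force, the opening and the grip force at its end, in the units of the state.
- bot.read_state(): the state, without advancing time (a new reading comes with each control period).
- bot.read_camera(name): name is "scene" or "top" or "wrist"; returns the picture (480x640x3 uint8, red, green, blue); there is no depth.
- bot.camera_info(name): a dict with "vertical_fov" (degrees; the focal length in pixels is half the picture's height over the tangent of half this angle, whatever the lens; pixels are square), "cx", "cy" (the principal point, pixels), "dist" ([k1, k2, p1, p2, k3] as OpenCV has them; the pictures are not rectified), "R" (3x3) and "t" (3): a world point X has camera coordinates R X + t. Camera axes: x right, y down, z forward; pixel columns grow to the right and rows downward; lengths in m; the calibration is good to about 2 mm. A picture is of the moment at which its call begins: read the wrist's pose just before it. camera_info takes no time and is no camera call; for the wrist camera it gives the pose at the moment of the call.
- bot.finish_job(): hands the job in; it is judged then, once.
Trained networks look in the newest picture that a camera, given by its name, has taken for a name from the list of things; names that differ only in an ending like _2 or _b are one class to them, and where a whole thing is asked for, a point or a joint stands for the part that bears it (a point fixed in the world has none). Each returns a list of dicts, best first, with "score" (0 to 1); they miss things now and then, are a little off and sometimes report something else, mostly with a low value. They report only what shows in the picture. A call takes as long as a camera call. They do not tell look-alikes from the thing itself.
- bot.recognise(target, camera): "box" ([left, top, right, bottom] as shares, 0 to 1, of the picture: columns of its width, rows of its height, round what is visible of it).
- bot.trace(target, camera): "mask" (480x640 bool, what is visible of it) and "box" ([left, top, right, bottom] as shares, 0 to 1, of the picture: columns of its width, rows of its height, round what is visible of it).
- bot.mark_of(target, camera): "at" ([row, column] as shares, 0 to 1, of the picture: columns of its width, rows of its height: a listed point, or the origin of a listed thing).
The state is a dict: "time": time; "q": joint angles; "joint_vel": joint speeds; "joint_torque": joint torques, N m; "tool_pos": TCP position; "tcp_rot": TCP orientation; "wrist_force": force on the tool from outside, world axes, zero at the start; "torque": the same for the moment, N m; "width": opening from 0.0 (shut) to 1.0 (fully open); "grip_force": force on a finger pad.
Only numpy, scipy, OpenCV 4.12 (cv2) and the standard library are available. Lean on these libraries where they do the work, as an engineer would, in place of code of your own. Each camera call takes 0.05 s, during which the arm holds its last target. There are 200 camera calls.

## Working session

There is one attempt and no reset: what is moved stays moved. The work goes in short steps, Python scripts to look and compute and a tool call to move; the robot and the scene stay as the last step left them, time stands still between calls to the robot, and variables do not carry over. Pictures are saved under pics/ and viewed, at most 10 in all, crops included, and the job is handed in when it is done.

Besides the shell and the picture viewer there is one more tool, called after "Emit:" as a command line: name --pt "numbers of a row" for each row, then --argument value for the rest. servo_tool: Moves the arm, as the interface text tells. Shifts and turns lie within -1 to 1; 1 stands for 0.15 m of shift or 180 degrees of turn. Its arguments: {"type":"object","properties":{"series":{"type":"array","items":{"type":"array","items":{"type":"number"}}},"newtons":{"type":"number"}},"required":["series"]}

```bash
mkdir -p pics; cat > h.py <<'E'
import numpy as np, cv2
from workcell import bot
def cam(n):
    i=bot.camera_info(n); f=240/np.tan(np.radians(i["vertical_fov"])/2)
    return np.array([[f,0,i["cx"]],[0,f,i["cy"]],[0,0,1]]),np.array(i["dist"],float),np.array(i["R"]),np.array(i["t"])
def ray(n,uv,c=None):
    K,d,R,t=c or cam(n)
    p=cv2.undistortPoints(np.array([[uv]],float),K,d)[0,0]
    v=R.T@np.array([p[0],p[1],1]); return -R.T@t, v/np.linalg.norm(v)
def onz(n,uv,z,c=None):
    o,v=ray(n,uv,c); return o+v*(z-o[2])/v[2]
def tri(rs):
    A=sum(np.eye(3)-np.outer(v,v) for o,v in rs); b=sum((np.eye(3)-np.outer(v,v))@o for o,v in rs)
    return np.linalg.solve(A,b)
def proj(n,X):
    K,d,R,t=cam(n); return cv2.projectPoints(np.array([X],float),cv2.Rodrigues(R)[0],t,K,d)[0][0,0]
E
python3 - <<'E'
from h import *
print({k:np.round(v,3) for k,v in bot.read_state().items()})
for n in ("scene","top"):
    im=bot.read_camera(n); cv2.imwrite(f"pics/{n}0.png",im[:,:,::-1])
    for T in ("tin_a","scale","pan_centre"):
        for m in bot.mark_of(T,n):
            uv=(m["at"][1]*640,m["at"][0]*480); print(n,T,"mark",round(m["score"],2),np.round(uv),np.round(onz(n,uv,.022 if T[0]=="p" else 0),3))
    for m in bot.trace("tin_a",n): print(n,"box",round(m["score"],2),np.round(np.array(m["box"])*[640,480,640,480]),m["mask"].sum())
E
```

```text
{'time': np.float64(0.0), 'q': array([ 1.091,  0.265,  1.605, -0.   ,  1.274, -0.037]), 'joint_vel': array([-0.002,  0.001, -0.   ,  0.   ,  0.   , -0.001]), 'joint_torque': array([-2.0000e-03, -5.1512e+01, -3.6731e+01, -1.0000e-03,  1.3000e-02,
        0.0000e+00]), 'tool_pos': array([0.289, 0.609, 0.23 ]), 'tcp_rot': array([-6.900e-01, -3.064e+00,  3.000e-03]), 'wrist_force': array([ 0.085,  0.321, -0.138]), 'torque': array([0.052, 0.017, 0.044]), 'grip_force': np.float64(0.0), 'width': np.float64(1.001)}
scene tin_a mark 0.79 [399. 286.] [ 0.586 -0.193  0.   ]
scene tin_a mark 0.59 [319. 264.] [ 0.506 -0.012  0.   ]
scene tin_a mark 0.58 [453. 327.] [ 0.567 -0.352  0.   ]
scene scale mark 0.82 [253. 213.] [0.531 0.312 0.   ]
scene scale mark 0.65 [350. 326.] [ 0.412 -0.225  0.   ]
scene pan_centre mark 0.91 [262. 208.] [0.542 0.282 0.022]
scene pan_centre mark 0.84 [355. 316.] [ 0.421 -0.228  0.022]
scene box 0.96 [441. 279. 478. 332.] 1692
scene box 0.75 [385. 240. 415. 297.] 1339
scene box 0.63 [306. 223. 330. 272.] 1136
top tin_a mark 0.83 [454. 204.] [ 0.579 -0.355  0.   ]
top tin_a mark 0.69 [315. 230.] [ 0.513 -0.011  0.   ]
top tin_a mark 0.6 [390. 203.] [ 0.581 -0.196  0.   ]
top scale mark 0.64 [402. 269.] [ 0.418 -0.22   0.   ]
top scale mark 0.62 [189. 228.] [0.52  0.295 0.   ]
top pan_centre mark 0.78 [404. 264.] [ 0.427 -0.222  0.022]
top pan_centre mark 0.66 [192. 216.] [0.545 0.284 0.022]
top box 0.73 [382. 182. 411. 216.] 702
top box 0.66 [301. 215. 328. 248.] 655
top box 0.64 [444. 182. 481. 217.] 829
```

View pics/scene0.png

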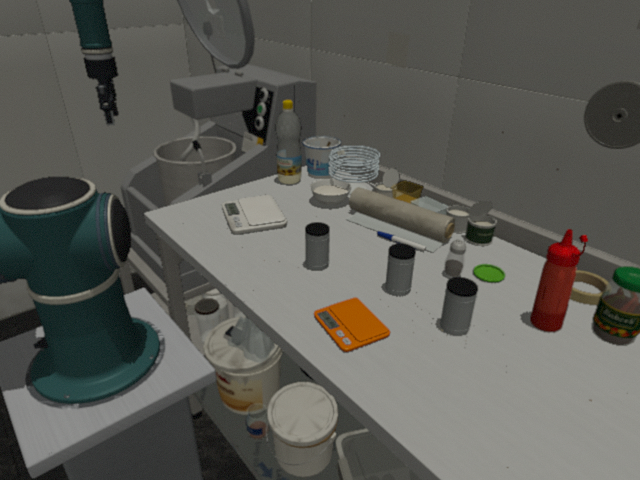

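View pics/top0.png

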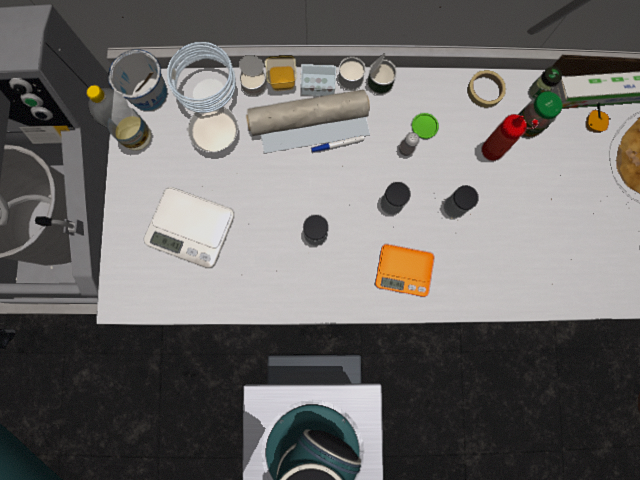

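Tins show at (399,270), (317,247), (459,306) in scene. There are two scale-like things: white at top (190,228) and orange at top (404,270). The white one fits ("white digital kitchen scale"); the orange is the decoy. I'll triangulate and confirm with an enlarged crop.

```bash
python3 - <<'E'
from h import *
S={"t1":((319,264),(315,230)),"t2":((399,286),(390,203)),"t3":((453,327),(454,204)),"scale":((253,213),(189,228)),"pan":((262,208),(192,216))}
for k,(a,b) in S.items(): print(k,np.round(tri([ray("scene",a),ray("top",b)]),3))
L={}
for n in("scene","top"):
    im=cv2.imread(f"pics/{n}0.png")
    for m in bot.trace("tin_a",n):
        M=m["mask"]&(im.max(2)<60); ys,xs=np.nonzero(M); 
        print(n,"lid centroid",xs.mean().round(1),ys.mean().round(1),np.round(onz(n,(xs.mean(),ys.mean()),.097),3),M.sum())
        L.setdefault(n,[]).append((xs.mean(),ys.mean()))
for a in L["scene"]:
    P=min((tri([ray("scene",a),ray("top",b)]) for b in L["top"]),key=lambda P:abs(P[2]-.1)); print("lid",np.round(P,3))
im=cv2.imread("pics/top0.png"); 
for m in bot.trace("scale","top"):
    c=cv2.minAreaRect(cv2.findContours(m["mask"].astype(np.uint8),0,1)[0][0]); 
    W=np.array([onz("top",p,.02) for p in cv2.boxPoints(c)]); print("scale",m["score"],np.round(W.mean(0),3),np.round(W[:,:2],3).tolist())
cv2.imwrite("pics/scalecrop.png",cv2.resize(im[180:275,130:250],None,fx=5,fy=5,interpolation=2))
E
```

```text
t1 [ 0.513 -0.01  -0.004]
t2 [ 0.581 -0.196  0.004]
t3 [ 0.575 -0.352 -0.003]
scale [0.519 0.292 0.011]
pan [0.545 0.283 0.022]
scene lid centroid 457.8 291.5 [ 0.548 -0.359  0.097] 627
scene lid centroid 399.8 254.0 [ 0.564 -0.204  0.097] 408
scene lid centroid 316.8 229.8 [ 0.496 -0.017  0.097] 275
top lid centroid 395.2 196.5 [ 0.572 -0.193  0.097] 581
top lid centroid 315.3 228.8 [ 0.498 -0.012  0.097] 522
top lid centroid 461.3 200.4 [ 0.562 -0.344  0.097] 651
lid [ 0.566 -0.348  0.083]
lid [ 0.574 -0.195  0.089]
lid [ 0.499 -0.013  0.094]
scale 0.82 [0.521 0.291 0.02 ] [[0.48, 0.402], [0.629, 0.356], [0.561, 0.178], [0.416, 0.227]]
scale 0.55 [ 0.414 -0.224  0.02 ] [[0.376, -0.149], [0.478, -0.173], [0.45, -0.3], [0.349, -0.274]]
```

View pics/scalecrop.png

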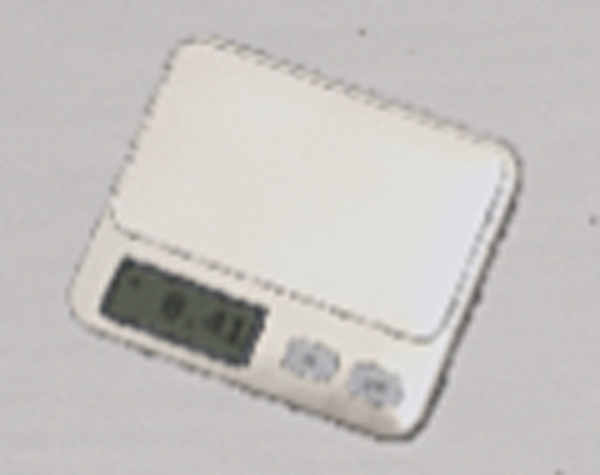

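Emit:
servo_tool --pt "0.5 -0.5 0.2 0 0 0 0" --pt "1 -1 0.4 0 0 0 0" --pt "1 -1 0.4 0 0 0 0" --pt "1 -1 0.4 0 0 0 0" --pt "1 -1 0.4 0 0 0 0" --pt "1 -1 0.4 0 0 0 0" --newtons 20

```text
time: 1.25
tool_pos: [0.442, 0.4581, 0.2931]
tcp_rot: [0.696, 3.061, 0.003]
wrist_force: [0.3, -0.2, 0.4]
width: 1.003
grip_force: 0.0
```

The crop shows the white scale: display and keys on the robot side, empty pan centred near top (193,216). Sizes fit at 0.19 × 0.155 m. Pan z is 0.022 and lid heights are about 0.09, as they should be. Next I move over the scale and take one close look.

Emit:
servo_tool --pt "0 -0.4 0 0 0 0 0" --pt "0 -0.8 0 0 0 0 0" --pt "0 -1 0 0 0 0 0" --pt "0 -1 0 0 0 0 0" --pt "0 -1 0 0 0 0 0"

```text
time: 1.75
tool_pos: [0.4387, 0.3099, 0.2913]
tcp_rot: [-0.692, -3.064, -0.002]
wrist_force: [0.0, 0.3, -0.4]
width: 0.999
grip_force: 0.0
```

```bash
python3 - <<'E'
from h import *
c=cam("wrist"); print("campos",np.round(-c[2].T@c[3],3),"fwd",np.round(c[2][2],2))
im=bot.read_camera("wrist"); cv2.imwrite("pics/w1.png",im[:,:,::-1])
for T in ("scale","pan_centre","tin_a"):
    for m in bot.mark_of(T,"wrist"):
        uv=(m["at"][1]*640,m["at"][0]*480); print(T,round(m["score"],2),np.round(uv),np.round(onz("wrist",uv,.022 if T[0]=="p" else 0,c),3))
        if T[0]=="p": print(" tri",np.round(tri([ray("wrist",uv,c),ray("top",(192,216)),ray("scene",(262,208))]),3))
E
```

```text
campos [0.375 0.34  0.433] fwd [ 0.25 -0.12 -0.96]
scale 0.8 [337. 256.] [0.52  0.292 0.   ]
pan_centre 0.56 [342. 286.] [0.544 0.285 0.022]
 tri [0.545 0.284 0.021]
tin_a 0.77 [ 95. 350.] [ 0.503 -0.011  0.   ]
```

View pics/w1.png

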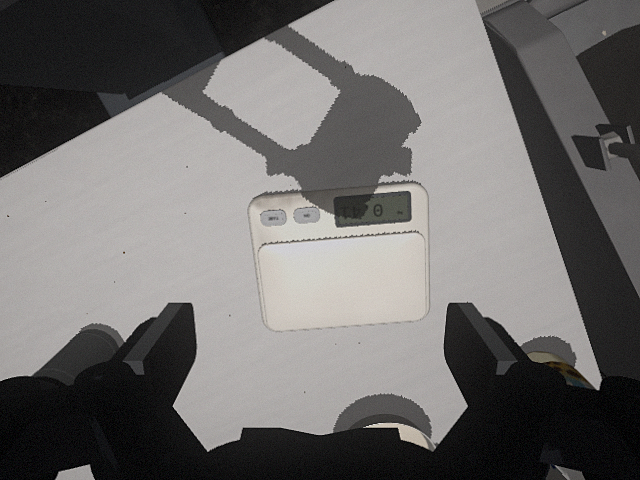

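Emit:
servo_tool --pt "0 -0.3 -0.1 0 0 0 0" --pt "0 -0.6 -0.2 0 0 0 0" --pt "0 -0.9 -0.3 0 0 0 0" --pt "0 -1 -0.3 0 0 0 0" --pt "0 -1 -0.3 0 0 0 0" --pt "0 -1 -0.3 0 0 0 0"

```text
time: 2.55
tool_pos: [0.4397, 0.161, 0.2466]
tcp_rot: [0.69, 3.065, 0.002]
wrist_force: [0.4, -0.2, -0.4]
width: 0.996
grip_force: 0.0
```

```bash
cat > wtin.py <<'E'
from h import *
s=bot.read_state(); print("tcp",np.round(s["tool_pos"],4))
c=cam("wrist"); im=bot.read_camera("wrist")[:,:,::-1]
for m in bot.mark_of("tin_a","wrist"):
    uv=(m["at"][1]*640,m["at"][0]*480); print("mark",round(m["score"],2),np.round(uv),np.round(onz("wrist",uv,0,c),3))
for m in bot.trace("tin_a","wrist"):
    M=m["mask"]; ys,xs=np.nonzero(M&(im.max(2)<60))
    if len(xs)<50: continue
    h=cv2.convexHull(np.c_[xs,ys].astype(np.int32)); e=cv2.fitEllipse(h)[0]
    print("lid",round(m["score"],2),np.round(m["box"],2),np.round(e),np.round(onz("wrist",e,.096,c),3),len(xs))
    for n,tab in (("scene",[(457.8,291.5),(399.8,254),(316.8,229.8)]),("top",[(395.2,196.5),(315.3,228.8),(461.3,200.4)])):
        P=min((tri([ray("wrist",e,c),ray(n,b)]) for b in tab),key=lambda P:np.hypot(*(P-onz("wrist",e,.096,c))[:2])); print("  tri",n,np.round(P,3))
import sys
cv2.imwrite(f"pics/{sys.argv[1]}.png",im)
E
python3 wtin.py w2
```

```text
tcp [0.4397 0.161  0.2466]
mark 0.8 [195. 317.] [ 0.504 -0.01   0.   ]
lid 0.87 [0.27 0.61 0.35 0.84] [175. 351.] [0.491 0.011 0.096] 1316
  tri scene [ 0.502 -0.001  0.084]
  tri top [ 0.506 -0.012  0.059]
lid 0.85 [0.08 0.98 0.15 1.  ] [ 74. 475.] [ 0.56  -0.135  0.096] 380
  tri scene [ 0.589 -0.177  0.067]
  tri top [ 0.592 -0.202  0.036]
```

View pics/w2.png

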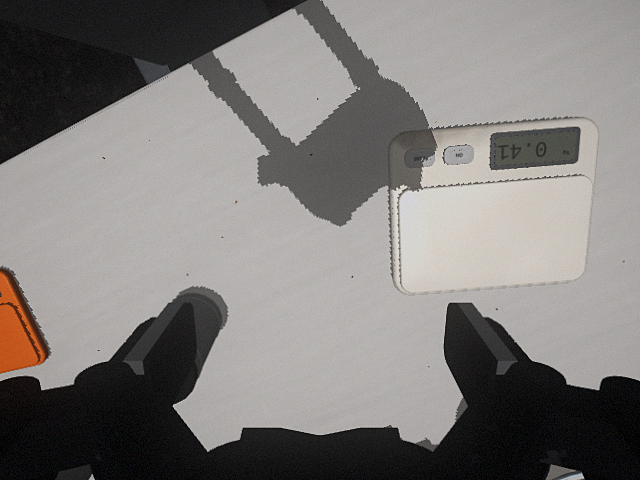

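The wrist pictures show the pan between the fingers, and they agree on the pan centre (0.545, 0.284). Tin 1 is at left (195,320), hidden by a finger. I'll put it between the fingers and look again.

Emit:
servo_tool --pt "0 -0.3 -0.05 0 0 0 0" --pt "0 -0.6 -0.1 0 0 0 0" --pt "-0.1 -0.9 -0.1 0 0 0 0" --pt "-0.1 -1 -0.1 0 0 0 0" --pt "-0.1 -1 -0.1 0 0 0 0" --pt "-0.1 -1 -0.1 0 0 0 0"

```text
time: 3.3
tool_pos: [0.4248, 0.0107, 0.2316]
tcp_rot: [0.69, 3.064, 0.001]
wrist_force: [0.4, -0.4, -0.3]
width: 0.995
grip_force: 0.0
```

```bash
python3 wtin.py w3
```

```text
tcp [0.4248 0.0107 0.2316]
mark 0.93 [334. 274.] [ 0.5   -0.011  0.   ]
mark 0.88 [205. 408.] [ 0.58  -0.197  0.   ]
lid 0.96 [0.47 0.52 0.6  0.76] [339. 309.] [ 0.491 -0.006  0.096] 4423
  tri scene [ 0.498 -0.009  0.091]
  tri top [ 0.505 -0.012  0.066]
lid 0.88 [0.27 0.81 0.36 0.94] [203. 417.] [ 0.531 -0.141  0.096] 1958
  tri scene [ 0.574 -0.177  0.064]
  tri top [ 0.599 -0.213 -0.014]
lid 0.67 [0.09 0.97 0.15 1.  ] [ 75. 475.] [ 0.536 -0.267  0.096] 410
  tri scene [ 0.52  -0.237  0.127]
  tri top [ 0.527 -0.192  0.159]
```

View pics/w3.png

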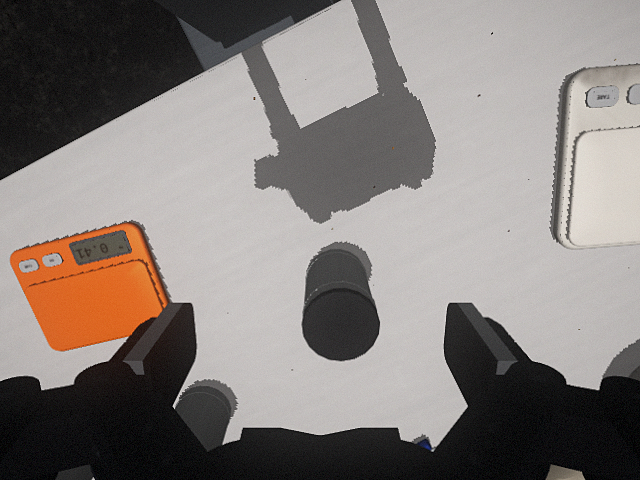

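The tin stands between the fingers, its lid centred at (341,324) with a radius of about 38 px.

```bash
python3 - <<'E'
from h import *
c=cam("wrist"); e=(341,324)
print(onz("wrist",e,.1,c).round(4), onz("wrist",(303,324),.1,c).round(4), onz("wrist",(379,324),.1,c).round(4))
print([proj("top",(x,y,.1)).round(1).tolist() for x,y in((.5,-.01),(.581,-.195),(.573,-.35))])
E
```

```text
[ 0.5003 -0.0083  0.1   ] [ 0.4887 -0.0329  0.1   ] [0.512  0.0164 0.1   ]
[[314.2, 227.8], [396.2, 192.2], [464.1, 195.6]]
```

Emit:
servo_tool --pt "0.25 -0.07 0 0 0 0 0" --pt "0.5 -0.13 -0.1 0 0 0 0" --pt "0.5 -0.13 -0.3 0 0 0 0" --pt "0.5 -0.13 -0.5 0 0 0 0" --pt "0.5 -0.13 -0.7 0 0 0 0" --pt "0.5 -0.13 -0.7 0 0 0 0" --pt "0.5 -0.13 -0.7 0 0 0 0"

```text
time: 4.15
tool_pos: [0.499, -0.0087, 0.1261]
tcp_rot: [-0.687, -3.064, 0.0]
wrist_force: [1.1, -0.4, 0.9]
width: 0.995
grip_force: 0.0
```

Emit:
servo_tool --pt "0 0 -0.1 0 0 0 0" --pt "0 0 -0.2 0 0 0 0" --pt "0 0 -0.3 0 0 0 0" --pt "0 0 -0.4 0 0 0 0" --pt "0 0 -0.5 0 0 0 0" --pt "0 0 -0.53 0 0 0 0" --pt "0 0 -0.53 0 0 0 0"

```text
time: 4.85
tool_pos: [0.5002, -0.0094, 0.0479]
tcp_rot: [0.689, 3.064, 0.0]
wrist_force: [0.2, -0.9, 0.7]
width: 1.0
grip_force: 0.0
```

Emit:
servo_tool --pt "0 0 0 0 0 0 0.15" --pt "0 0 0 0 0 0 0.25" --pt "0 0 0 0 0 0 0.35" --pt "0 0 0 0 0 0 0.45" --pt "0 0 0 0 0 0 0.6" --pt "0 0 0 0 0 0 0.6" --pt "0 0 0 0 0 0 0.6" --newtons 30

```text
time: 5.55
tool_pos: [0.5005, -0.0095, 0.0481]
tcp_rot: [0.69, 3.063, 0.001]
wrist_force: [-0.2, 1.3, 6.3]
width: 0.644
grip_force: 31.4
```

Emit:
servo_tool --pt "0 0 0.05 0 0 0 0.6" --pt "0 0 0.1 0 0 0 0.6" --pt "0 0 0.2 0 0 0 0.6" --pt "0 0 0.3 0 0 0 0.6" --pt "0 0 0.3 0 0 0 0.6" --pt "0 0 0.3 0 0 0 0.6" --pt "0 0 0.3 0 0 0 0.6" --pt "0 0 0.3 0 0 0 0.6" --pt "0 0 0.3 0 0 0 0.6" --pt "0 0 0.3 0 0 0 0.6"

```text
time: 6.55
tool_pos: [0.4988, -0.0096, 0.0913]
tcp_rot: [-0.69, -3.064, 0.0]
wrist_force: [-0.9, 0.4, -1.1]
width: 0.646
grip_force: 32.0
```

```bash
python3 - <<'E'
from h import *
for i in range(3):
    s=bot.read_state(); print(s["wrist_force"].round(2),s["torque"].round(2),s["joint_torque"].round(2)); bot.read_camera("wrist")
E
```

```text
[-0.86  0.44 -1.13] [ 0.01 -0.03 -0.03] [-0.000e+00 -3.597e+01 -3.212e+01 -0.000e+00  1.000e-02  0.000e+00]
[-0.18 -0.46 -0.86] [ 0.06 -0.03 -0.03] [-0.000e+00 -3.595e+01 -3.212e+01 -0.000e+00  1.000e-02 -0.000e+00]
[-0.34  0.98 -1.56] [0.06 0.02 0.03] [ -0.   -35.94 -32.13  -0.     0.    -0.  ]
```

About 1.2 N, so tin 1 is nearly empty. I'll set it back down, open and rise.

Emit:
servo_tool --pt "0 0 -0.1 0 0 0 0.6" --pt "0 0 -0.2 0 0 0 0.6" --pt "0 0 -0.25 0 0 0 0.6" --pt "0 0 -0.29 0 0 0 0.6" --pt "0 0 -0.29 0 0 0 0.6" --pt "0 0 -0.29 0 0 0 0.3" --pt "0 0 -0.29 0 0 0 0.15" --pt "0 0 -0.29 0 0 0 0" --pt "0 0 -0.29 0 0 0 0" --pt "0 0 -0.29 0 0 0 0" --pt "0 0 -0.1 0 0 0 0" --pt "0 0 0.1 0 0 0 0" --pt "0 0 0.4 0 0 0 0" --pt "0 0 0.7 0 0 0 0" --pt "0 0 0.7 0 0 0 0" --pt "0 0 0.7 0 0 0 0"

```text
time: 8.3
tool_pos: [0.5003, -0.0097, 0.1985]
tcp_rot: [0.689, 3.061, 0.001]
wrist_force: [-0.3, 0.2, -0.7]
width: 1.0
grip_force: 0.0
```

Emit:
servo_tool --pt "0 -0.3 0.2 0 0 0 0" --pt "0 -0.6 0.2 0 0 0 0" --pt "0 -0.9 0.2 0 0 0 0" --pt "0 -1 0.2 0 0 0 0" --pt "0 -1 0.2 0 0 0 0" --pt "0 -1 0.2 0 0 0 0"

```text
time: 8.9
tool_pos: [0.4982, -0.1588, 0.2249]
tcp_rot: [-0.691, -3.061, -0.002]
wrist_force: [-0.0, 0.5, -0.6]
width: 1.001
grip_force: 0.0
```

```bash
python3 wtin.py w4
```

```text
tcp [ 0.4982 -0.1588  0.2249]
mark 0.81 [481. 125.] [ 0.502 -0.011  0.   ]
mark 0.8 [320. 292.] [ 0.581 -0.198  0.   ]
lid 0.8 [0.7  0.17 0.91 0.37] [518. 127.] [ 0.496 -0.021  0.096] 7056
  tri scene [ 0.494 -0.022  0.1  ]
  tri top [ 0.502 -0.012  0.074]
lid 0.75 [0.44 0.55 0.57 0.78] [323. 338.] [ 0.576 -0.194  0.096] 4471
  tri scene [ 0.578 -0.195  0.089]
  tri top [ 0.567 -0.19   0.113]
lid 0.7 [0.27 0.7  0.32 0.85] [185. 383.] [ 0.567 -0.303  0.096] 86
  tri scene [ 0.589 -0.331  0.059]
  tri top [ 0.594 -0.361  0.017]
```

View pics/w4.png

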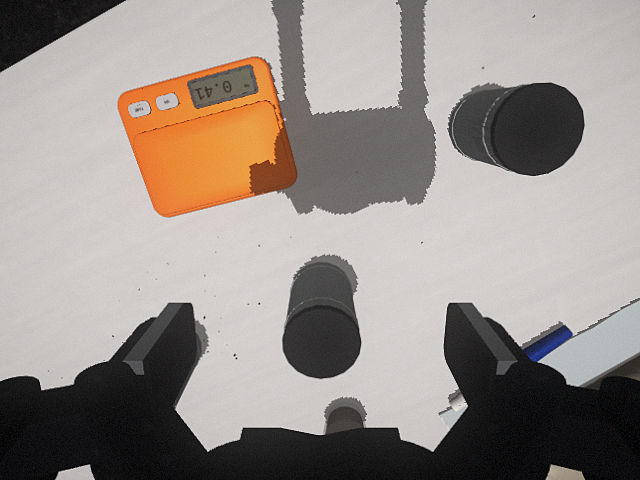

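Tin 1 stands upright in its old place at (515,128). Tin 2's lid is centred at (322,341), so the tin stands at about (0.580, -0.196).

Emit:
servo_tool --pt "0.25 -0.12 0 0 0 0 0" --pt "0.5 -0.25 0 0 0 0 0" --pt "0.55 -0.25 -0.2 0 0 0 0" --pt "0.55 -0.25 -0.4 0 0 0 0" --pt "0.55 -0.25 -0.65 0 0 0 0" --pt "0.55 -0.25 -0.65 0 0 0 0" --pt "0.55 -0.25 -0.65 0 0 0 0"

```text
time: 9.75
tool_pos: [0.5812, -0.1958, 0.1288]
tcp_rot: [-0.687, -3.063, -0.001]
wrist_force: [0.5, -0.2, 0.6]
width: 0.998
grip_force: 0.0
```

Emit:
servo_tool --pt "0 0 -0.1 0 0 0 0" --pt "0 0 -0.2 0 0 0 0" --pt "0 0 -0.3 0 0 0 0" --pt "0 0 -0.4 0 0 0 0" --pt "0 0 -0.5 0 0 0 0" --pt "0 0 -0.53 0 0 0 0" --pt "0 0 -0.53 0 0 0 0" --pt "0 0 -0.53 0 0 0 0.15" --pt "0 0 -0.53 0 0 0 0.25" --pt "0 0 -0.53 0 0 0 0.35" --pt "0 0 -0.53 0 0 0 0.45" --pt "0 0 -0.53 0 0 0 0.6" --pt "0 0 -0.53 0 0 0 0.6" --pt "0 0 -0.53 0 0 0 0.6"

```text
time: 11.15
tool_pos: [0.5825, -0.1976, 0.051]
tcp_rot: [0.689, 3.063, -0.001]
wrist_force: [-2.0, -2.3, 6.7]
width: 0.661
grip_force: 32.7
```

Emit:
servo_tool --pt "0 0 0.05 0 0 0 0.6" --pt "0 0 0.1 0 0 0 0.6" --pt "0 0 0.2 0 0 0 0.6" --pt "0 0 0.3 0 0 0 0.6" --pt "0 0 0.3 0 0 0 0.6" --pt "0 0 0.3 0 0 0 0.6" --pt "0 0 0.3 0 0 0 0.6" --pt "0 0 0.3 0 0 0 0.6" --pt "0 0 0.3 0 0 0 0.6"

```text
time: 12.05
tool_pos: [0.5811, -0.1969, 0.094]
tcp_rot: [-0.69, -3.064, -0.0]
wrist_force: [-0.0, -0.2, -4.2]
width: 0.657
grip_force: 33.7
```

```bash
python3 - <<'E'
from h import *
for i in range(3):
    s=bot.read_state(); print(s["wrist_force"].round(2),s["torque"].round(2)); bot.read_camera("wrist")
E
```

```text
[-0.02 -0.22 -4.23] [-0.02 -0.05  0.01]
[-0.28 -0.75 -5.44] [-0.02 -0.04  0.01]
[ 0.95  0.75 -5.35] [-0.03  0.01  0.  ]
```

About 5 N, so tin 2 is the full one. I'll lift it high, carry it over tin 1 and go to the scale.

Emit:
servo_tool --pt "0 0 0.2 0 0 0 0.6" --pt "0 0 0.4 0 0 0 0.6" --pt "0 0 0.6 0 0 0 0.6" --pt "0 0.1 0.8 0 0 0 0.6" --pt "0 0.25 0.9 0 0 0 0.6" --pt "0 0.4 0.9 0 0 0 0.6" --pt "0 0.6 0.9 0 0 0 0.6" --pt "0 0.8 0.9 0 0 0 0.6" --pt "0 1 0.9 0 0 0 0.6"

```text
time: 13.1
tool_pos: [0.5814, -0.0461, 0.2297]
tcp_rot: [-0.69, -3.065, -0.0]
wrist_force: [-0.7, 0.2, -5.3]
width: 0.66
grip_force: 35.1
```

Emit:
servo_tool --pt "0 0.2 0 0 0 0 0.6" --pt "0 0.4 0 0 0 0 0.6" --pt "0 0.6 0 0 0 0 0.6" --pt "0 0.8 0 0 0 0 0.6" --pt "0 1 0 0 0 0 0.6"

```text
time: 13.6
tool_pos: [0.5814, 0.1041, 0.2296]
tcp_rot: [-0.69, -3.065, 0.0]
wrist_force: [0.9, -0.6, -5.6]
width: 0.659
grip_force: 35.1
```

Emit:
servo_tool --pt "-0.05 0.2 0 0 0 0 0.6" --pt "-0.1 0.4 0 0 0 0 0.6" --pt "-0.15 0.6 0 0 0 0 0.6" --pt "-0.2 0.8 0 0 0 0 0.6" --pt "-0.24 0.9 0 0 0 0 0.6" --pt "-0.24 1 0 0 0 0 0.6" --pt "-0.24 1 0 0 0 0 0.6" --pt "-0.24 1 0 0 0 0 0.6"

```text
time: 14.4
tool_pos: [0.5461, 0.2523, 0.2297]
tcp_rot: [0.689, 3.065, -0.002]
wrist_force: [0.2, 0.2, -5.1]
width: 0.656
grip_force: 35.5
```

Emit:
servo_tool --pt "0 0.1 0 0 0 0 0.6" --pt "0 0.21 0 0 0 0 0.6" --pt "0 0.21 -0.15 0 0 0 0.6" --pt "0 0.21 -0.35 0 0 0 0.6" --pt "0 0.21 -0.55 0 0 0 0.6" --pt "0 0.21 -0.7 0 0 0 0.6" --pt "0 0.21 -0.8 0 0 0 0.6" --pt "0 0.21 -0.87 0 0 0 0.6" --pt "0 0.21 -0.92 0 0 0 0.6" --pt "0 0.21 -0.95 0 0 0 0.6" --pt "0 0.21 -0.95 0 0 0 0.6" --pt "0 0.21 -0.95 0 0 0 0.6"

```text
time: 15.6
tool_pos: [0.5464, 0.2847, 0.0882]
tcp_rot: [0.69, 3.064, 0.002]
wrist_force: [-0.3, -0.5, -4.2]
width: 0.662
grip_force: 35.9
```

```bash
python3 - <<'E'
from h import *
bot.read_camera("scene"); im=bot.read_camera("scene"); bot.read_camera("top")
for n in("scene","top"):
  for m in bot.mark_of("tin_a",n):
    uv=(m["at"][1]*640,m["at"][0]*480); print(n,round(m["score"],2),np.round(uv),np.round(onz(n,uv,0.035,None),3))
print(proj("scene",(.545,.284,.035)),proj("top",(.545,.284,.035)))
print(bot.read_state()["wrist_force"])
cv2.imwrite("pics/s2.png",cv2.resize(im[130:270,180:360,::-1],None,fx=4,fy=4,interpolation=2))
E
```

```text
scene 0.91 [454. 326.] [ 0.531 -0.374  0.035]
scene 0.89 [262. 203.] [0.547 0.286 0.035]
scene 0.61 [319. 266.] [ 0.467 -0.061  0.035]
top 0.98 [454. 205.] [ 0.567 -0.343  0.035]
top 0.6 [318. 235.] [ 0.494 -0.019  0.035]
top 0.42 [191. 216.] [0.543 0.283 0.035]
[261.84435229 203.73314908] [190.2209446  215.02588098]
[ 0.0252739   1.03785205 -5.16211219]
```

View pics/s2.png

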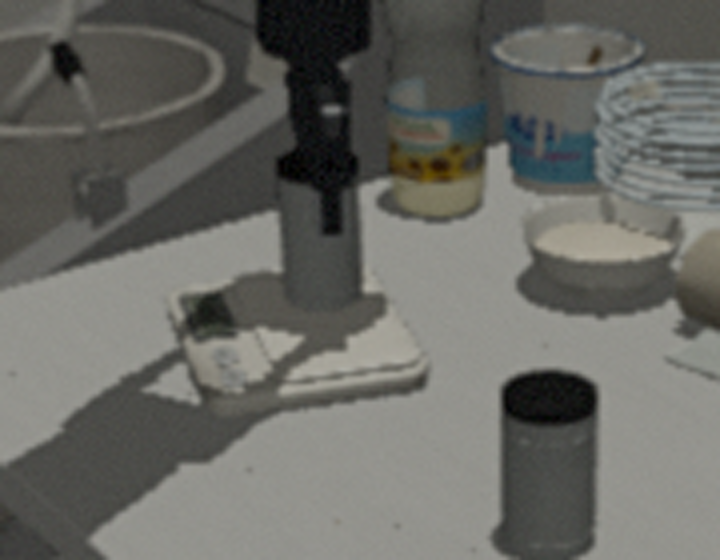

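The tin is held upright over the pan; its base is at scene (262,203), right on the projected pan centre. Lowering gently.

Emit:
servo_tool --pt "0 0 -0.02 0 0 0 0.6" --pt "0 0 -0.04 0 0 0 0.6" --pt "0 0 -0.05 0 0 0 0.6" --pt "0 0 -0.06 0 0 0 0.6" --pt "0 0 -0.07 0 0 0 0.6" --pt "0 0 -0.08 0 0 0 0.6" --pt "0 0 -0.085 0 0 0 0.6" --pt "0 0 -0.09 0 0 0 0.6" --pt "0 0 -0.09 0 0 0 0.6" --pt "0 0 -0.09 0 0 0 0.6"

```text
time: 16.85
tool_pos: [0.5457, 0.2844, 0.0738]
tcp_rot: [0.69, 3.065, 0.0]
wrist_force: [1.0, -0.2, -4.9]
width: 0.654
grip_force: 35.9
```

Not touching yet (the weight is still carried). Down in 0.75 mm steps.

Emit:
servo_tool --pt "0 0 -0.005 0 0 0 0.6" --pt "0 0 -0.01 0 0 0 0.6" --pt "0 0 -0.01 0 0 0 0.6" --pt "0 0 -0.01 0 0 0 0.6"

```text
time: 17.25
tool_pos: [0.5459, 0.2845, 0.0729]
tcp_rot: [0.69, 3.065, 0.0]
wrist_force: [-2.6, -1.0, -0.4]
width: 0.659
grip_force: 36.2
```

Contact: the pan now bears the weight. Release and rise.

Emit:
servo_tool --pt "0 0 0 0 0 0 0.34" --pt "0 0 0 0 0 0 0.3" --pt "0 0 0 0 0 0 0.2" --pt "0 0 0 0 0 0 0.1" --pt "0 0 0 0 0 0 0" --pt "0 0 0 0 0 0 0" --pt "0 0 0 0 0 0 0" --pt "0 0 0 0 0 0 0" --pt "0 0 0.1 0 0 0 0" --pt "0 0 0.25 0 0 0 0" --pt "0 0 0.45 0 0 0 0" --pt "0 0 0.7 0 0 0 0" --pt "0 0 1 0 0 0 0" --pt "0 0 1 0 0 0 0" --pt "0 0 1 0 0 0 0" --newtons 20

```text
time: 18.75
tool_pos: [0.5471, 0.285, 0.2258]
tcp_rot: [0.689, 3.061, 0.005]
wrist_force: [0.2, 0.9, -0.7]
width: 1.0
grip_force: 0.0
```

```bash
python3 - <<'E'
from h import *
im=bot.read_camera("scene"); bot.read_camera("top")
for n in("scene","top"):
  for m in bot.mark_of("tin_a",n):
    uv=(m["at"][1]*640,m["at"][0]*480); print(n,round(m["score"],2),np.round(uv),np.round(onz(n,uv,0),3),np.round(onz(n,uv,0.022),3))
cv2.imwrite("pics/s3.png",cv2.resize(im[140:340,200:490,::-1],None,fx=2.7,fy=2.7,interpolation=2))
E
```

```text
scene 0.67 [451. 326.] [ 0.565 -0.348  0.   ] [ 0.541 -0.362  0.022]
scene 0.67 [319. 265.] [ 0.504 -0.017  0.   ] [ 0.482 -0.043  0.022]
scene 0.58 [259. 207.] [0.564 0.332 0.   ] [0.54  0.293 0.022]
top 0.88 [456. 205.] [ 0.575 -0.359  0.   ] [ 0.57  -0.352  0.022]
top 0.87 [313. 234.] [ 0.505 -0.008  0.   ] [ 0.501 -0.008  0.022]
top 0.7 [192. 218.] [0.545 0.288 0.   ] [0.541 0.283 0.022]
```

View pics/s3.png

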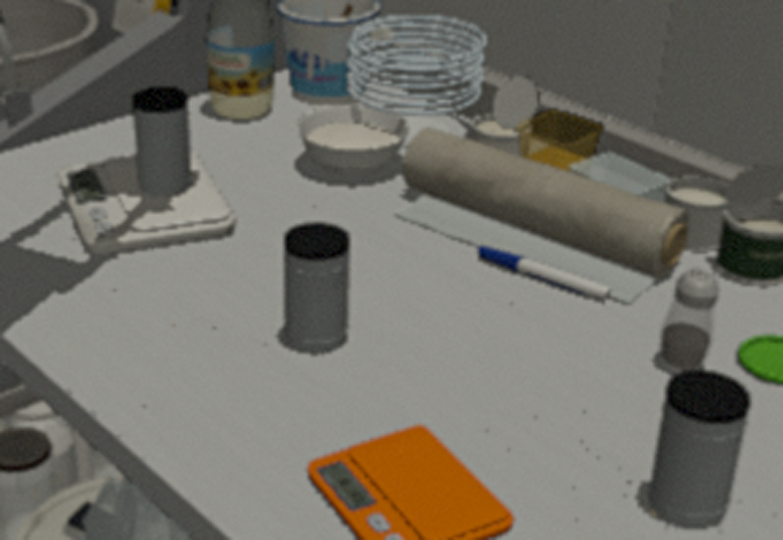

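The full tin stands upright at the pan centre (crop 162,190). The other two stand upright in their places, at (317,345) and (692,520). Handing in.

```bash
python3 -c "
from workcell import bot
print(bot.finish_job())"
```

```text
the job is handed in; nothing more can be done
None
```

I've handed the job in: the full tin (about 0.5 kg) stands upright on the white scale's pan, within about 10 mm of its centre by the last pictures. The other two stand upright where they were; I lifted one (about 0.12 kg) and left the third untouched. The hand-in returned no verdict.

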